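# Sort the clamp pads by feel

## Task

Test the three look-alike clamp pads on the board one after the other, from the left-most (+y) to the right-most: push each cap down about 6 mm where it stands, hold it there for a moment to feel how hard it pushes back, never squeezing it to its stop. Then stand the softest pad upright in the round tub and the firmest upright in the rectangular tray, and leave the middling one standing at its place on the board. Leave the mug, bottle, sanding block and jar alone.

Things in the scene. Friction and masses are not known exactly. Their poses are not given: they have to be found in the camera images.
- place_1 (a point): the left-most (towards +y) of the board's three places: the point, fixed to the board and 36 mm above the bench, where the centre of a pad is at the start (within 3 mm sideways; pad turned at most 0.08 rad from the board's axes). Each place holds one of the look-alike pads (pad_soft, pad_middling, pad_firm; _mid: pad centre, _top: top of its cap), which one is not known
- place_2 (a point): the middle of the board's three places: the point, fixed to the board and 36 mm above the bench, where the centre of a pad is at the start (within 3 mm sideways; pad turned at most 0.08 rad from the board's axes). Each pad: loose, about 0.17 kg, 48 high; wooden base block 44 (board x) by 50 (y) by 24 high, black rubber 34 by 42 by 14 high, wooden cap 38 by 46 by 10 on top
- place_3 (a point): the right-most (towards -y) of the board's three places: the point, fixed to the board and 36 mm above the bench, where the centre of a pad is at the start (within 3 mm sideways; pad turned at most 0.08 rad from the board's axes). A pad's cap sinks like a spring: gives from 1 to 1.5 N, stops 10 mm down; 6 mm down it pushes back 3 N (soft), 6.5 N (middling), 13.5 N (firm)
- board: flat plywood board 100 (x) by 270 (y) by 12 high, fixed to the bench; four dark strips 6 high and 8 wide run along its x on both sides of each place; the places are 85 apart along its y. Grip a pad low, by the 44 mm of its base block, fingers on its board-x sides. Origin: centre of its underside, z up
- tub: round white plastic tub, fixed to the bench, 28 high, outer radius 66 at the foot and 72 at the rim, wall 3, floor 5 thick. Origin: centre of its underside, z up
- tray: rectangular open wooden tray, fixed to the bench, 140 (x) by 150 (y) by 26 high outside, wall and floor 6 thick. Origin: centre of its underside, z up
- mug: yellow mug, radius 40, 95 high, a bystander; origin at the centre of its underside
- bottle: clear bottle, radius 34, 210 high, a bystander; origin at the centre of its underside
- sandblock: brick-red sanding block 70 by 130 by 45 high, a bystander; origin at the centre of its underside
- gluepot: small glass jar, radius 25, 40 high, a bystander; origin at the centre of its underside

How it is judged:
By the outcome, as a careful person would: the job done as asked, in the order asked, and still so for the second after the job is handed in, with the robot touching nothing.
It also fails if it takes over 72 s, if anything falls off the work surface, if the arm or the gripper's body presses on something with over 40 N, if the wrist force passes 120 N, or if a joint passes its speed limit or range.

## Robot

A 6-joint arm with a two-finger parallel gripper is mounted at the origin on the work surface. World frame = base frame: x ahead of the robot, y to its left, z up, the work surface at z = 0. Lengths are in m, angles in degrees, forces in N, time in s.
With the tool pointing down it reaches from about 0.35 to 0.875 m from the base axis. Payload 4.2 kg.
Tool frame: the origin (TCP) lies at the very end of the fingers, on their centre line; the grasp point (between the pads) lies 19 mm behind it; z points along the fingers, y is the line along which they close (so a half turn about z gives the same grasp; the last joint's range is limited). The gripper opens to 87 mm and grips with 3 to 60 N. Pads are 19 mm wide; open, the fingers measure 117 mm over their backs; the gripper's body (75 mm by 190 mm) begins 51 mm behind the grasp point.
Start: joints at [-58.923, 22.042, 0.453, 0, -68.411, -14.817], TCP at [0.175, -0.6, 0.223] pointing down, gripper open.
Joint ranges: [-179.83, 179.83], [-69.29, 118.12], [-61.27, 80.66], [-181.25, 117.63], [-171.15, -9.14], [-177.46, 177.46]. Speed limits (degrees/s): [159.86, 159.86, 180, 180, 180, 180].

## Interface

Orientations are given as a 3x3 rotation matrix whose columns are the frame's x, y, z axes.
In Python, from station import sense, cams, r gives the robot as it stands. The module is installed in compiled form; this text tells all that it offers.
- The arm moves only by the tool step_arm, never from a script. Its argument "targets" is text: rows parted by semicolons, each of 4 numbers parted by spaces: the shift along the tool's x, y, z in cm, then the turn about the tool's z in degrees. In form: x y z turn; .... A call has 1 to 12 rows; each row shifts and turns the commanded pose from where the row before left it, along the tool's axes as they then stand; what a row does not reach is not made up. A row lasts 1/12 s, in which the tool goes at most 41.7 mm and 7.16 degrees, less where a joint would pass 70% of its speed; a pose out of reach is approached as far as the arm can. A call with a gripper value outside its range is refused whole. "claw" is the finger opening in cm, from 0 to 8.7, set as the call begins (left out, the last holds). The fingers move at their own pace and stop on an object; the grip force is fixed at half the most. Time passes only in rows, so rows that do not move let the fingers close. It gives the time, the measured TCP pose, the force, the opening and the grip force at its end, in the units of the state.
- sense(): the state, without advancing time (a new reading comes with each control period).
- cams.capture(name): name is "scene" or "top"; returns a dict with "frame" (400x640x3 uint8, blue, green, red), "vertical_fov" (degrees; the focal length in pixels is half the picture's height over the tangent of half this angle, whatever the lens; pixels are square), "cx", "cy" (the principal point, pixels), "eye" and "rotation" of the camera in the world. Camera axes: x right, y down, z forward; pixel columns grow to the right and rows downward; lengths in m; the calibration is good to about 2 mm. A picture is of the moment at which its call begins. There is no depth.
- r.finish_job(): hands the job in; it is judged then, once.
The state is a dict: "time_s": time; "joints": joint angles; "joint_velocities": joint speeds; "effort": joint torques, N m; "tcp_pos": TCP position; "ee_rot": TCP orientation; "wrist_force": force on the tool from outside, world axes, zero at the start; "moment": the same for the moment, N m; "gripper_width": opening from 0.0 (shut) to 1.0 (fully open); "gripper_force": force on a finger pad.
Only numpy, scipy, OpenCV 4.12 (cv2) and the standard library are available. Lean on these libraries where they do the work, as an engineer would, in place of code of your own. Each camera call takes 0.05 s, during which the arm holds its last target. There are 200 camera calls.

## Working session

There is one attempt and no reset: what is moved stays moved. The work goes in short steps, Python scripts to look and compute and a tool call to move; the robot and the scene stay as the last step left them, time stands still between calls to the robot, and variables do not carry over. Pictures are saved under pics/ and viewed, at most 10 in all, crops included, and the job is handed in when it is done.

Besides the shell and the picture viewer there is one more tool, called by a JSON object that holds its "api" and its "payload", one argument or row to a line. step_arm: Moves the arm, as the interface text tells. Its arguments: {"type":"object","properties":{"targets":{"type":"string"},"claw":{"type":"number"}},"required":["targets"]}

```bash
mkdir -p pics
python3 - <<'E'
from station import sense,cams,r
import cv2,numpy as np,pickle
s=sense()
for k,v in s.items(): print(k,np.round(v,4).tolist())
d={}
for n in("scene","top"):
    c=cams.capture(n);d[n]=c;cv2.imwrite(f"pics/{n}0.png",c["frame"]);print(n,c["vertical_fov"],c["cx"],c["cy"],c["eye"],np.round(c["rotation"],3).tolist())
pickle.dump(d,open("c0.pkl","wb"))
E
```

```text
time_s 0.0
joints [-58.9223, 22.0887, 0.3809, -0.0304, -68.4135, -14.8162]
joint_velocities [-0.0102, 0.0316, 0.0089, 0.0025, -0.0584, 0.097]
effort [0.0006, -39.0665, 18.7408, 4.2198, 0.011, -0.0002]
tcp_pos [0.1749, -0.5994, 0.2215]
ee_rot [[-0.96, -0.2798, -0.0007], [-0.2798, 0.96, 0.0021], [0.0001, 0.0022, -1.0]]
wrist_force [0.339, 0.2221, 0.3948]
moment [0.0374, 0.0214, 0.0077]
gripper_force 0.0
gripper_width 0.9976
scene 42.50345781840513 320.0893606794648 194.72365507827794 [1.09516003 0.9062749  0.93036554] [[-0.873, 0.295, -0.388], [0.487, 0.564, -0.668], [0.022, -0.772, -0.636]]
top 46.38844528538284 321.3503873293991 193.0751088283988 [0.42492619 0.01184869 1.19214233] [[-0.016, -0.994, 0.111], [-1.0, 0.015, -0.009], [0.007, -0.111, -0.994]]
```

View pics/top0.png

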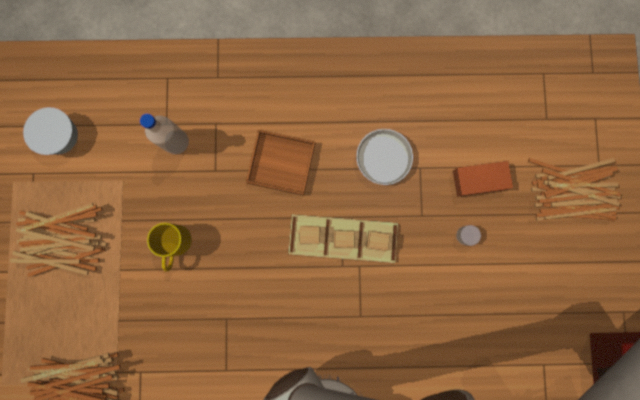

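View pics/scene0.png

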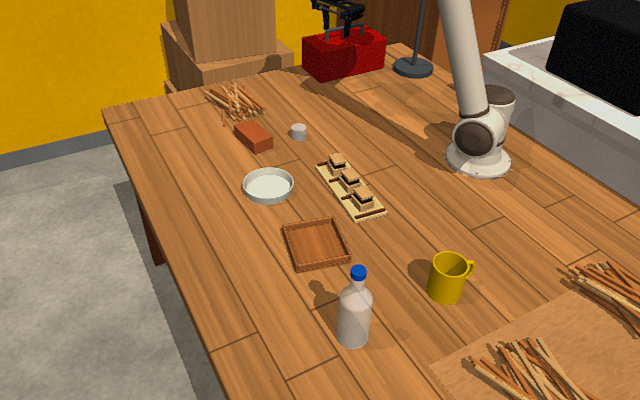

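Top view: tray about (282,163), tub (385,157), board (344,239) with caps at (310,235), (344,239), (378,241). The bystanders stand apart from these. In the scene view the pads stand at (338,162), (350,180) and (362,199).

```bash
cat > h.py <<'E'
import cv2,numpy as np
def ray(c,u,v):
    f=c["frame"].shape[0]/2/np.tan(np.radians(c["vertical_fov"])/2)
    return np.asarray(c["rotation"])@np.array([(u-c["cx"])/f,(v-c["cy"])/f,1.])
def onplane(c,u,v,z):
    d=ray(c,u,v);e=np.asarray(c["eye"]);return e+d*(z-e[2])/d[2]
def proj(c,p):
    f=c["frame"].shape[0]/2/np.tan(np.radians(c["vertical_fov"])/2)
    q=np.asarray(c["rotation"]).T@(np.asarray(p)-c["eye"]);return q[0]/q[2]*f+c["cx"],q[1]/q[2]*f+c["cy"]
E
python3 - <<'E'
import pickle,cv2,numpy as np
from h import *
d=pickle.load(open("c0.pkl","rb"))
c=d["top"];h=cv2.cvtColor(c["frame"],cv2.COLOR_BGR2HSV)
for n,(u,v) in dict(cap1=(310,235),cap2=(344,239),board=(300,252),board2=(328,254),strip=(328,236),tray=(282,163),rim=(265,135),tub=(385,157),tubrim=(360,150),wood=(340,205)).items(): print(n,h[v,u],onplane(c,u,v,.0).round(3))
a=c["frame"][115:275,235:435];b=cv2.resize(a,None,fx=3.5,fy=3.5,interpolation=cv2.INTER_CUBIC)
cv2.imwrite("pics/tc.png",b)
E
```

```text
cap1 [ 18 123 180] [0.452 0.032 0.   ]
cap2 [ 18 118 179] [ 0.44  -0.054  0.   ]
board [ 25  98 177] [0.409 0.058 0.   ]
board2 [ 20 107 157] [ 0.403 -0.013  0.   ]
strip [ 17 127 114] [ 0.448 -0.014  0.   ]
tray [ 13 175 165] [0.638 0.102 0.   ]
rim [ 13 163 103] [0.713 0.146 0.   ]
tub [  0   0 178] [ 0.65  -0.165  0.   ]
tubrim [ 21  31 130] [ 0.67  -0.101  0.   ]
wood [ 14 149 142] [ 0.527 -0.046  0.   ]
```

View pics/tc.png

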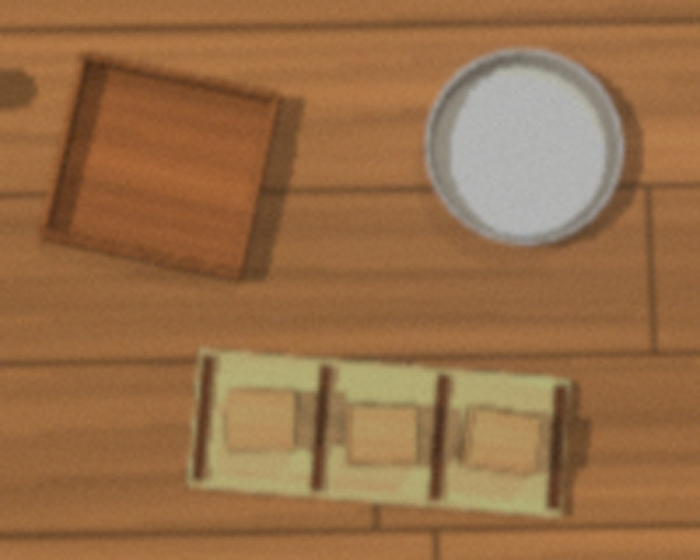

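The crop shows board corners at (200,349), (572,380), (566,516), (189,487). The tray rim corners are (85,57), (280,97), (240,280), (42,238). The tub rim centre is (525,146), and the caps are near (261,420), (382,435), (504,440).

Run:
```python
import pickle,cv2,numpy as np
from h import *
d=pickle.load(open("c0.pkl","rb"));c=d["top"]
P=lambda x,y,z:onplane(c,235+(x+.5)/3.5-.5,115+(y+.5)/3.5-.5,z)[:2]
def quad(n,pts,z):
    q=np.array([P(*p,z) for p in pts]);e=np.roll(q,-1,0)-q
    print(n,q.mean(0).round(4),"edges",np.linalg.norm(e,axis=1).round(4),"ang",np.degrees(np.arctan2(e[:,1],e[:,0])).round(1));return q.mean(0)
b=quad("board",[(200,349),(572,380),(566,516),(189,487)],.012)
quad("tray",[(85,57),(280,97),(240,280),(42,238)],.026)
for x,y in((525,146),(426,146),(624,146),(525,48),(525,244)):print("tub",P(x,y,.028).round(4))
f=c["frame"];h=cv2.cvtColor(f,cv2.COLOR_BGR2HSV)
# sub-pixel caps: mask on upscaled crop
a=cv2.resize(f[115:275,235:435],None,fx=3.5,fy=3.5,interpolation=cv2.INTER_CUBIC);hh=cv2.cvtColor(cv2.GaussianBlur(a,(5,5),0),cv2.COLOR_BGR2HSV)
m=cv2.inRange(hh,(15,95,165),(20,150,255));m[:370]=0;m[475:]=0;m[:,:205]=0;m[:,560:]=0
m=cv2.morphologyEx(m,cv2.MORPH_OPEN,np.ones((15,15)))
n,_,st,ce=cv2.connectedComponentsWithStats(m)
for i in range(1,n):
    if st[i,4]>800:
        cn=cv2.minAreaRect(np.argwhere(_==i)[:,::-1].astype(np.float32));print("cap",ce[i].round(0),st[i],cn[1:],P(*cn[0],.060).round(4))
cv2.imwrite("pics/m.png",m)
# blue/green contrast in scene
s=d["scene"]
u=np.array([0,1.])
for k in(-1,0,1):
    th=np.radians(-0.0)
```

```text
board [ 0.4418 -0.053 ] edges [0.2698 0.0975 0.2707 0.0992] ang [-95.6 175.5  84.7  -5. ]
tray [0.635  0.1029] edges [0.1451 0.1369 0.1457 0.1362] ang [-102.6  167.1   77.1  -13.2]
tub [ 0.6465 -0.1602]
tub [ 0.6476 -0.0885]
tub [ 0.6455 -0.232 ]
tub [ 0.719  -0.1624]
tub [ 0.575 -0.158]
cap [259. 421.] [ 226  389   66   64 3800] ((63.0, 65.0), 90.0) [0.4508 0.0346]
cap [382. 434.] [ 351  409   63   53 3156] ((52.0, 62.0), 90.0) [ 0.4395 -0.0505]
cap [504. 441.] [ 472  412   65   59 3271] ((65.12456512451172, 55.17123031616211), 7.765166282653809) [ 0.434  -0.1343]
```

{"api": "step_arm", "payload": {
  "targets": "0 0 0 -6.85;0 0 0 -6.85;0 0 0 -6.85;0 0 0 -6.85;0 0 0 -6.85;0 0 0 -6.85;0 0 0 -6.85;0 0 0 -6.85;0 0 0 -6.85;0 0 0 -6.85",
  "claw": 0
}}

```text
time_s: 0.93
tcp_pos: [0.1749, -0.5996, 0.2219]
ee_rot: [[-0.086, -0.996, -0.0], [-0.996, 0.086, 0.001], [-0.001, 0.001, -1.0]]
wrist_force: [0.4, -0.7, 0.5]
gripper_width: 0.327
gripper_force: 0.0
```

{"api": "step_arm", "payload": {
  "targets": "-3.6 -1.2 0 0;-3.6 -1.2 0 0;-3.6 -1.2 0 0;-3.6 -1.2 0 0;-3.6 -1.2 0 0;-3.6 -1.2 0 0;-3.6 -1.2 0 0;-3.6 -1.2 0 0;-3.6 -1.2 0 0;0 0 0 0"
}}

```text
time_s: 1.77
tcp_pos: [0.3136, -0.2828, 0.2226]
ee_rot: [[-0.084, -0.996, 0.001], [-0.996, 0.084, 0.001], [-0.001, -0.001, -1.0]]
wrist_force: [-0.9, -0.5, -0.2]
gripper_width: 0.007
gripper_force: 0.0
```

{"api": "step_arm", "payload": {
  "targets": "-3.6 -1.2 0 0;-3.6 -1.2 0 0;-3.6 -1.2 0 0;-3.6 -1.2 0 0;-3.6 -1.2 0 0;-3.6 -1.2 0 0;-3.6 -1.2 0 0;-3.6 -1.2 0 0;-3.8 -1.3 0 0;0 0 0 0"
}}

```text
time_s: 2.6
tcp_pos: [0.4533, 0.032, 0.2224]
ee_rot: [[-0.086, -0.996, 0.002], [-0.996, 0.086, 0.001], [-0.001, -0.002, -1.0]]
wrist_force: [-0.1, -1.0, -0.3]
gripper_width: 0.002
gripper_force: 0.0
```

{"api": "step_arm", "payload": {
  "targets": "0 0 3 0;0 0 3 0;0 0 3 0;0 0 2.5 0;0 0 1.5 0;0 0 0 0;0 0 0 0"
}}

```text
time_s: 3.18
tcp_pos: [0.4501, 0.027, 0.0921]
ee_rot: [[-0.091, -0.996, -0.002], [-0.996, 0.091, -0.001], [0.001, 0.002, -1.0]]
wrist_force: [-0.3, -0.2, 0.1]
gripper_width: 0.002
gripper_force: 0.0
```

Run:
```python
from station import sense,cams
import cv2,numpy as np
from h import *
out=[]
for n in("scene","top"):
    c=cams.capture(n);s=sense();u,v=proj(c,s["tcp_pos"]);print(n,u,v,s["tcp_pos"],s["wrist_force"])
    f=c["frame"];x,y=int(u)-35,int(v)-35;a=cv2.resize(f[y:y+70,x:x+70],(400,400),interpolation=cv2.INTER_CUBIC)
    cv2.drawMarker(a,(int((u-x)*5.71),int((v-y)*5.71)),(255,0,255),0,14);out.append(a)
cv2.imwrite("pics/p1.png",np.hstack(out))
```

```text
scene 363.93723210391227 180.06254926249682 [0.45100619 0.02736434 0.09308084] [0.31064313 0.8567522  0.58954854]
top 311.17563020597936 234.1268112083613 [0.45143737 0.0276039  0.09362662] [-0.65638088 -0.03695544  0.4490611 ]
```

View pics/p1.png

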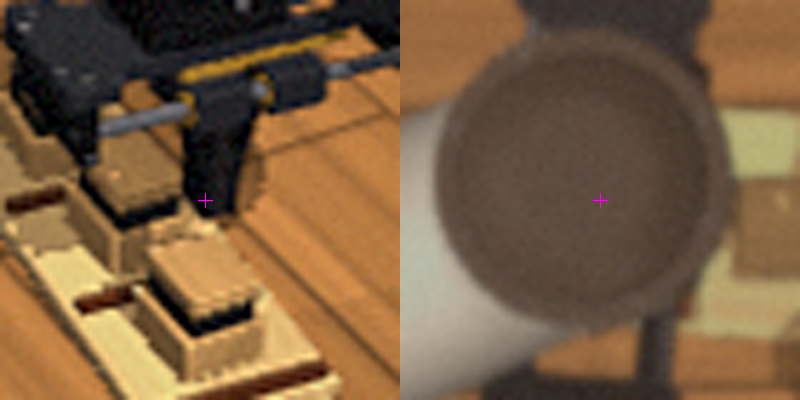

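Scene crop: the closed fingertips are at the marked TCP, about (364,180), above the first cap, whose top is centred near (364,191). The second cap's top is near (351,175). In the top view the arm hides the pad.

Run:
```python
import pickle
from h import *
c=pickle.load(open("c0.pkl","rb"))["scene"]
for p in((363.9,191),(350.6,175.2)):print(onplane(c,*p,.06))
for p in((.450,.033,.06),(.4405,-.052,.06)):print(proj(c,p))
from station import sense
for i in range(1):print(sense()["tcp_pos"])
```

```text
[0.45182643 0.03307308 0.06      ]
[ 0.44668239 -0.04334674  0.06      ]
(np.float64(364.4545978177902), np.float64(190.7870916662796))
(np.float64(350.8503293899847), np.float64(172.92926569356223))
[0.45143737 0.0276039  0.09362662]
```

{"api": "step_arm", "payload": {
  "targets": "-0.5 0 1 0;0 0 1 0;0 0 0.6 0;0 0 0 0;0 0 0 0;0 0 0 0"
}}

```text
time_s: 3.78
tcp_pos: [0.4515, 0.0326, 0.0674]
ee_rot: [[-0.091, -0.996, 0.002], [-0.996, 0.091, 0.001], [-0.001, -0.002, -1.0]]
wrist_force: [0.4, -0.9, -0.4]
gripper_width: 0.007
gripper_force: 0.0
```

{"api": "step_arm", "payload": {
  "targets": "0 0 0.1 0;0 0 0.1 0;0 0 0 0;0 0 0 0;0 0 0 0"
}}

```text
time_s: 4.2
tcp_pos: [0.451, 0.0325, 0.0646]
ee_rot: [[-0.091, -0.996, 0.0], [-0.996, 0.091, 0.0], [-0.0, -0.0, -1.0]]
wrist_force: [0.2, 0.6, -0.1]
gripper_width: 0.002
gripper_force: 0.0
```

{"api": "step_arm", "payload": {
  "targets": "0 0 0.1 0;0 0 0.1 0;0 0 0 0;0 0 0 0;0 0 0 0"
}}

```text
time_s: 4.62
tcp_pos: [0.4509, 0.0325, 0.0625]
ee_rot: [[-0.091, -0.996, -0.0], [-0.996, 0.091, -0.0], [0.0, 0.0, -1.0]]
wrist_force: [-0.8, 0.3, -0.6]
gripper_width: 0.007
gripper_force: 0.0
```

{"api": "step_arm", "payload": {
  "targets": "0 0 0.1 0;0 0 0.1 0;0 0 0 0;0 0 0 0"
}}

```text
time_s: 4.95
tcp_pos: [0.4509, 0.0325, 0.0605]
ee_rot: [[-0.091, -0.996, -0.0], [-0.996, 0.091, -0.0], [0.0, 0.0, -1.0]]
wrist_force: [0.0, 0.1, 0.5]
gripper_width: 0.003
gripper_force: 0.0
```

{"api": "step_arm", "payload": {
  "targets": "0 0 0.1 0;0 0 0.1 0;0 0 0 0;0 0 0 0"
}}

```text
time_s: 5.28
tcp_pos: [0.4509, 0.0325, 0.0587]
ee_rot: [[-0.091, -0.996, -0.0], [-0.996, 0.091, -0.0], [0.0, 0.0, -1.0]]
wrist_force: [-0.9, -0.1, 2.9]
gripper_width: 0.006
gripper_force: 1.3
```

{"api": "step_arm", "payload": {
  "targets": "0 0 0.1 0;0 0 0.1 0;0 0 0 0;0 0 0 0"
}}

```text
time_s: 5.62
tcp_pos: [0.451, 0.0325, 0.0567]
ee_rot: [[-0.091, -0.996, 0.0], [-0.996, 0.091, -0.0], [0.0, -0.0, -1.0]]
wrist_force: [-1.0, -0.1, 4.7]
gripper_width: -0.0
gripper_force: 2.2
```

{"api": "step_arm", "payload": {
  "targets": "0 0 0.1 0;0 0 0.1 0;0 0 0.05 0;0 0 0 0;0 0 0 0;0 0 0 0;0 0 0 0;0 0 0 0;0 0 0 0;0 0 0 0;0 0 0 0;0 0 0 0"
}}

```text
time_s: 6.62
tcp_pos: [0.451, 0.0325, 0.0543]
ee_rot: [[-0.091, -0.996, 0.0], [-0.996, 0.091, -0.0], [0.0, -0.0, -1.0]]
wrist_force: [-3.1, 0.2, 7.2]
gripper_width: 0.003
gripper_force: 3.2
```

{"api": "step_arm", "payload": {
  "targets": "0 0 0 0;0 0 0 0;0 0 0 0"
}}

```text
time_s: 6.87
tcp_pos: [0.451, 0.0325, 0.0543]
ee_rot: [[-0.091, -0.996, 0.0], [-0.996, 0.091, -0.0], [0.0, -0.0, -1.0]]
wrist_force: [-1.5, 0.5, 6.7]
gripper_width: 0.005
gripper_force: 3.2
```

Left pad: about 6.9 N at 6 mm, so middling. Next is place 2.

{"api": "step_arm", "payload": {
  "targets": "0 0 -1.0 0;0 0 -1.5 0;3 0.1 0 0;3 0.1 0 0;2.5 0.1 0 0;0 0 0 0;0 0 0 0;0 0 1 0;0 0 0.6 0;0 0 0 0;0 0 0 0;0 0 0 0"
}}

```text
time_s: 7.87
tcp_pos: [0.4405, -0.0514, 0.0631]
ee_rot: [[-0.09, -0.996, 0.0], [-0.996, 0.09, -0.0], [0.0, -0.0, -1.0]]
wrist_force: [0.4, 0.2, -0.4]
gripper_width: 0.005
gripper_force: 0.0
```

{"api": "step_arm", "payload": {
  "targets": "0 0 0.1 0;0 0 0.1 0;0 0 0 0;0 0 0 0"
}}

```text
time_s: 8.2
tcp_pos: [0.4402, -0.0519, 0.0611]
ee_rot: [[-0.091, -0.996, 0.0], [-0.996, 0.091, 0.0], [-0.0, -0.0, -1.0]]
wrist_force: [1.5, 0.5, 0.7]
gripper_width: 0.012
gripper_force: 0.0
```

{"api": "step_arm", "payload": {
  "targets": "0 0 0.1 0;0 0 0.1 0;0 0 0 0;0 0 0 0;0 0 0 0"
}}

```text
time_s: 8.62
tcp_pos: [0.4404, -0.0519, 0.0593]
ee_rot: [[-0.091, -0.996, 0.001], [-0.996, 0.091, 0.0], [-0.0, -0.001, -1.0]]
wrist_force: [-1.2, 0.6, 3.9]
gripper_width: 0.002
gripper_force: 1.8
```

{"api": "step_arm", "payload": {
  "targets": "0 0 0.1 0;0 0 0.1 0;0 0 0 0;0 0 0 0;0 0 0 0"
}}

```text
time_s: 9.03
tcp_pos: [0.4404, -0.0519, 0.0575]
ee_rot: [[-0.091, -0.996, 0.0], [-0.996, 0.091, -0.0], [0.0, -0.0, -1.0]]
wrist_force: [-2.6, 2.0, 7.1]
gripper_width: 0.002
gripper_force: 3.6
```

{"api": "step_arm", "payload": {
  "targets": "0 0 0.1 0;0 0 0.1 0;0 0 0.1 0;0 0 0 0;0 0 0 0;0 0 0 0;0 0 0 0;0 0 0 0;0 0 0 0;0 0 0 0;0 0 0 0"
}}

```text
time_s: 9.95
tcp_pos: [0.4404, -0.0519, 0.055]
ee_rot: [[-0.091, -0.996, 0.001], [-0.996, 0.091, -0.0], [0.0, -0.001, -1.0]]
wrist_force: [-4.8, 0.9, 13.1]
gripper_width: 0.003
gripper_force: 6.0
```

{"api": "step_arm", "payload": {
  "targets": "0 0 0 0;0 0 0 0;0 0 0 0"
}}

```text
time_s: 10.2
tcp_pos: [0.4404, -0.0519, 0.055]
ee_rot: [[-0.091, -0.996, 0.001], [-0.996, 0.091, -0.0], [0.0, -0.001, -1.0]]
wrist_force: [-3.1, 1.6, 11.3]
gripper_width: 0.002
gripper_force: 6.0
```

{"api": "step_arm", "payload": {
  "targets": "0 0 0.06 0;0 0 0 0;0 0 0 0;0 0 0 0;0 0 0 0;0 0 0 0;0 0 0 0;0 0 0 0"
}}

```text
time_s: 10.87
tcp_pos: [0.4404, -0.0519, 0.0545]
ee_rot: [[-0.091, -0.996, 0.001], [-0.996, 0.091, -0.0], [0.0, -0.001, -1.0]]
wrist_force: [-4.2, 1.3, 13.9]
gripper_width: 0.006
gripper_force: 6.5
```

{"api": "step_arm", "payload": {
  "targets": "0 0 -1.0 0;0 0 -1.5 0;3 0.05 0 0;3 0 0 0;2.5 0 0 0;0 0 0 0;0 0 0 0;0 0 1 0;0 0 0.6 0;0 0 0 0;0 0 0 0;0 0 0 0"
}}

```text
time_s: 11.87
tcp_pos: [0.4321, -0.1361, 0.0625]
ee_rot: [[-0.09, -0.996, -0.0], [-0.996, 0.09, -0.0], [0.0, 0.0, -1.0]]
wrist_force: [-0.4, 0.2, -0.3]
gripper_width: 0.004
gripper_force: 0.0
```

{"api": "step_arm", "payload": {
  "targets": "0 0 0.1 0;0 0 0.05 0;0 0 0 0;0 0 0 0"
}}

```text
time_s: 12.2
tcp_pos: [0.432, -0.1364, 0.0611]
ee_rot: [[-0.091, -0.996, 0.0], [-0.996, 0.091, 0.0], [-0.0, -0.0, -1.0]]
wrist_force: [0.4, -0.8, -0.8]
gripper_width: 0.006
gripper_force: 0.0
```

{"api": "step_arm", "payload": {
  "targets": "0 0 0.1 0;0 0 0.1 0;0 0 0 0;0 0 0 0;0 0 0 0"
}}

```text
time_s: 12.62
tcp_pos: [0.4322, -0.1365, 0.0591]
ee_rot: [[-0.091, -0.996, 0.001], [-0.996, 0.091, -0.0], [-0.0, -0.001, -1.0]]
wrist_force: [0.3, 1.0, 1.2]
gripper_width: 0.004
gripper_force: 0.6
```

{"api": "step_arm", "payload": {
  "targets": "0 0 0.1 0;0 0 0.1 0;0 0 0 0;0 0 0 0"
}}

```text
time_s: 12.95
tcp_pos: [0.4321, -0.1365, 0.057]
ee_rot: [[-0.091, -0.996, 0.0], [-0.996, 0.091, -0.0], [0.0, -0.0, -1.0]]
wrist_force: [0.2, 0.6, 1.9]
gripper_width: 0.007
gripper_force: 1.0
```

{"api": "step_arm", "payload": {
  "targets": "0 0 0.1 0;0 0 0.1 0;0 0 0.1 0;0 0 0 0;0 0 0 0;0 0 0 0;0 0 0 0;0 0 0 0;0 0 0 0;0 0 0 0;0 0 0 0"
}}

```text
time_s: 13.87
tcp_pos: [0.4321, -0.1365, 0.054]
ee_rot: [[-0.091, -0.996, 0.0], [-0.996, 0.091, -0.0], [-0.0, -0.0, -1.0]]
wrist_force: [0.3, 0.5, 3.0]
gripper_width: 0.004
gripper_force: 1.5
```

{"api": "step_arm", "payload": {
  "targets": "0 0 0 0;0 0 0 0;0 0 0 0"
}}

```text
time_s: 14.12
tcp_pos: [0.4321, -0.1365, 0.054]
ee_rot: [[-0.091, -0.996, 0.0], [-0.996, 0.091, -0.0], [0.0, -0.0, -1.0]]
wrist_force: [0.8, 0.7, 2.8]
gripper_width: 0.007
gripper_force: 1.5
```

Right pad: about 2.9 N, so soft. The middle pad is firm at 13.9 N. Next I lift, open and grip the soft pad.

{"api": "step_arm", "payload": {
  "targets": "0 0 -1 0;0 -0.2 -2 0;0 0 0 0;0 0 0 0;0 0 0 0;0 0 0 0;0 0 0 0;0 0 0 0;0 0 0 0;0 0 0 0;0 0 0 0;0 0 0 0",
  "claw": 7
}}

```text
time_s: 15.12
tcp_pos: [0.4339, -0.1367, 0.0839]
ee_rot: [[-0.091, -0.996, -0.0], [-0.996, 0.091, 0.0], [0.0, 0.0, -1.0]]
wrist_force: [-0.8, -0.1, -0.4]
gripper_width: 0.779
gripper_force: 0.0
```

Run:
```python
from station import sense,cams
import cv2,numpy as np
from h import *
c=cams.capture("scene");s=sense();u,v=proj(c,s["tcp_pos"]);print(u,v,s["tcp_pos"],s["gripper_width"])
f=c["frame"];a=cv2.resize(f[120:230,290:420],None,fx=5,fy=5,interpolation=cv2.INTER_CUBIC)
cv2.drawMarker(a,(int((u-290)*5),int((v-120)*5)),(255,0,255),0,14);cv2.imwrite("pics/p2.png",a)
```

```text
337.89509553166243 150.06381260977872 [ 0.43391613 -0.13667778  0.08394159] 0.7856591645806542
```

View pics/p2.png

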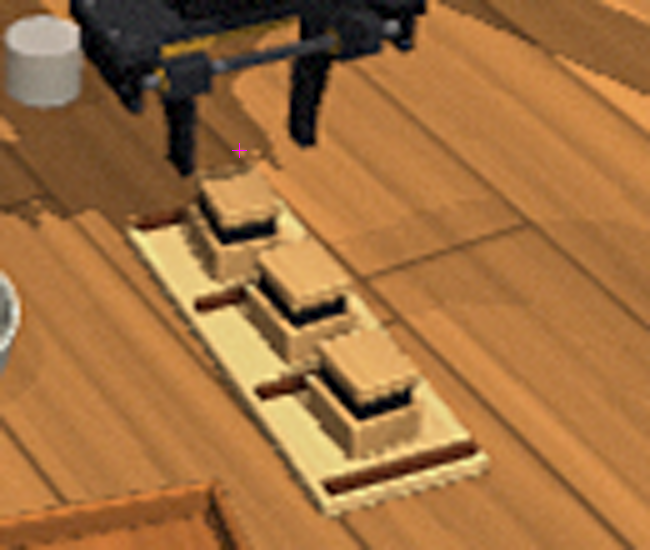

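All three pads are still standing. The open fingers straddle the right-hand pad, whose cap is at crop (238,197), that is pixel (338,159).

{"api": "step_arm", "payload": {
  "targets": "0 0 2 0;0 0 2 0;0 0 1.5 0;0 0 0.9 0;0 0 0.4 0;0 0 0 0;0 0 0 0;0 0 0 0"
}}

```text
time_s: 15.83
tcp_pos: [0.4347, -0.1367, 0.0167]
ee_rot: [[-0.091, -0.996, 0.002], [-0.996, 0.091, -0.0], [-0.0, -0.002, -1.0]]
wrist_force: [0.3, -0.1, 0.3]
gripper_width: 0.812
gripper_force: 0.0
```

{"api": "step_arm", "payload": {
  "targets": "0 0 0 0;0 0 0 0;0 0 0 0;0 0 0 0;0 0 0 0;0 0 0 0;0 0 0 0;0 0 0 0;0 0 0 0;0 0 0 0",
  "claw": 3
}}

```text
time_s: 16.67
tcp_pos: [0.4343, -0.1367, 0.0162]
ee_rot: [[-0.091, -0.996, 0.001], [-0.996, 0.091, -0.0], [-0.0, -0.001, -1.0]]
wrist_force: [-0.5, 0.5, 2.8]
gripper_width: 0.511
gripper_force: 29.4
```

{"api": "step_arm", "payload": {
  "targets": "0 0 -0.5 0;0 0 -1.5 0;0 0 -2 0;0 0 -2 0;0 0 -2 0;0 0 -1.5 0;0 0 0 0;0 0 0 0"
}}

```text
time_s: 17.33
tcp_pos: [0.4335, -0.1365, 0.111]
ee_rot: [[-0.092, -0.996, 0.001], [-0.996, 0.092, 0.001], [-0.001, -0.001, -1.0]]
wrist_force: [-0.7, 0.0, -1.5]
gripper_width: 0.51
gripper_force: 29.4
```

{"api": "step_arm", "payload": {
  "targets": "0 -1 0 0;0 -2 0 0;0.1 -2.5 0 0;0.1 -2.7 0 0;0.1 -2.7 0 0;0.1 -2.7 0 0;0 -2.7 0 0;0 -2.5 0 0;0 -1.6 0 0;0 -0.9 0 0;0 0 0 0;0 0 0 0"
}}

```text
time_s: 18.33
tcp_pos: [0.6446, -0.16, 0.1089]
ee_rot: [[-0.092, -0.996, -0.004], [-0.996, 0.092, 0.001], [-0.0, 0.004, -1.0]]
wrist_force: [-0.5, 0.5, -1.9]
gripper_width: 0.51
gripper_force: 29.4
```

{"api": "step_arm", "payload": {
  "targets": "0 0 1.5 0;0 0 2 0;0 0 2 0;0 0 2 0;0 0 1.4 0;0 0 0.7 0;0 0 0 0;0 0 0 0;0 0 0 0"
}}

```text
time_s: 19.08
tcp_pos: [0.6464, -0.1602, 0.0164]
ee_rot: [[-0.091, -0.996, 0.002], [-0.996, 0.091, -0.0], [0.0, -0.002, -1.0]]
wrist_force: [0.1, -0.3, -0.9]
gripper_width: 0.509
gripper_force: 29.4
```

{"api": "step_arm", "payload": {
  "targets": "0 0 0.1 0;0 0 0.1 0;0 0 0 0;0 0 0 0"
}}

```text
time_s: 19.42
tcp_pos: [0.6458, -0.1601, 0.0133]
ee_rot: [[-0.091, -0.996, 0.001], [-0.996, 0.091, 0.0], [-0.0, -0.001, -1.0]]
wrist_force: [-0.5, -0.3, -1.3]
gripper_width: 0.51
gripper_force: 29.4
```

{"api": "step_arm", "payload": {
  "targets": "0 0 0.1 0;0 0 0.1 0;0 0 0.05 0;0 0 0 0;0 0 0 0;0 0 0 0"
}}

```text
time_s: 19.92
tcp_pos: [0.6457, -0.1601, 0.0104]
ee_rot: [[-0.091, -0.996, -0.0], [-0.996, 0.091, -0.0], [0.0, 0.0, -1.0]]
wrist_force: [-0.2, 0.7, -2.1]
gripper_width: 0.508
gripper_force: 29.4
```

{"api": "step_arm", "payload": {
  "targets": "0 0 0.1 0;0 0 0 0;0 0 0 0;0 0 0 0"
}}

```text
time_s: 20.25
tcp_pos: [0.6457, -0.1601, 0.0094]
ee_rot: [[-0.091, -0.996, -0.0], [-0.996, 0.091, -0.0], [0.0, 0.0, -1.0]]
wrist_force: [0.9, -0.2, -0.7]
gripper_width: 0.507
gripper_force: 29.4
```

{"api": "step_arm", "payload": {
  "targets": "0 0 0.05 0;0 0 0 0;0 0 0 0;0 0 0 0"
}}

```text
time_s: 20.58
tcp_pos: [0.6457, -0.1601, 0.0093]
ee_rot: [[-0.091, -0.996, 0.0], [-0.996, 0.091, -0.0], [0.0, -0.0, -1.0]]
wrist_force: [-1.5, 1.2, 1.1]
gripper_width: 0.505
gripper_force: 29.4
```

{"api": "step_arm", "payload": {
  "targets": "0 0 0 0;0 0 0 0;0 0 0 0;0 0 0 0;0 0 0 0;0 0 0 0;0 0 0 0",
  "claw": 7
}}

```text
time_s: 21.17
tcp_pos: [0.6457, -0.1601, 0.0089]
ee_rot: [[-0.091, -0.996, 0.0], [-0.996, 0.091, 0.0], [-0.0, -0.0, -1.0]]
wrist_force: [-0.3, 0.5, -0.2]
gripper_width: 0.8
gripper_force: 0.0
```

{"api": "step_arm", "payload": {
  "targets": "0 0 -0.5 0;0 0 -1.5 0;0 0 -2.5 0;0 0 -3 0;0 0 -2 0;0 0 -1 0;0 0 0 0;0 0 0 0"
}}

```text
time_s: 21.83
tcp_pos: [0.6453, -0.1599, 0.1137]
ee_rot: [[-0.092, -0.996, -0.0], [-0.996, 0.092, 0.001], [-0.001, 0.0, -1.0]]
wrist_force: [-0.3, 0.5, -0.6]
gripper_width: 0.802
gripper_force: 0.0
```

{"api": "step_arm", "payload": {
  "targets": "-0.8 2 0 0;-1.2 2.8 0 0;-1.2 2.8 0 0;-1.2 2.8 0 0;-1.2 2.8 0 0;-1.2 2.8 0 0;-0.9 2.4 0 0;-0.8 1.9 0 0;-0.4 1.1 0 0;0 0 0 0;0 0 0 0"
}}

```text
time_s: 22.75
tcp_pos: [0.4406, -0.0519, 0.1135]
ee_rot: [[-0.09, -0.996, -0.001], [-0.996, 0.09, -0.0], [0.0, 0.001, -1.0]]
wrist_force: [0.2, 1.6, -0.6]
gripper_width: 0.806
gripper_force: 0.0
```

Run:
```python
from station import sense,cams
import cv2,numpy as np
from h import *
c=cams.capture("scene");s=sense();u,v=proj(c,s["tcp_pos"]);print(u,v,s["tcp_pos"],s["gripper_width"])
f=c["frame"];a=cv2.resize(f[110:280,230:420],None,fx=3.5,fy=3.5,interpolation=cv2.INTER_CUBIC)
cv2.drawMarker(a,(int((u-230)*3.5),int((v-110)*3.5)),(255,0,255),0,14);cv2.imwrite("pics/p3.png",a)
```

```text
351.7568932944977 157.4245251180986 [ 0.44135534 -0.05198196  0.11362796] 0.8015663123879702
```

View pics/p3.png

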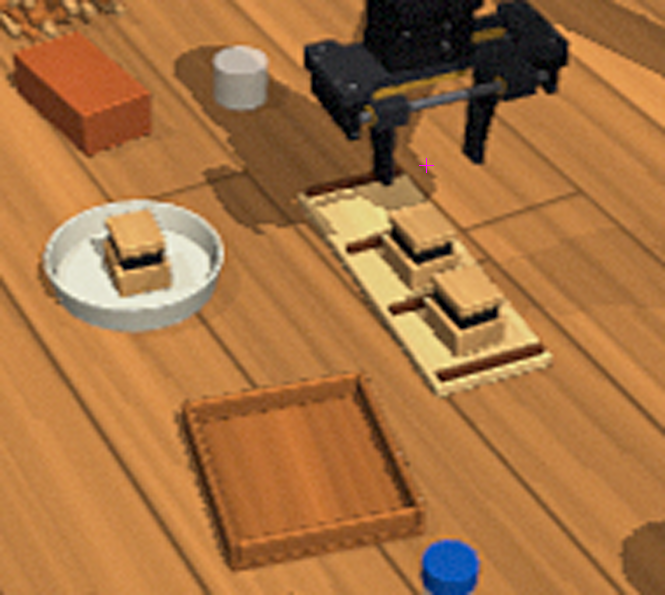

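The soft pad stands upright in the tub, at crop (138,255). The gripper is centred over the middle pad, with its cap at crop (422,228).

{"api": "step_arm", "payload": {
  "targets": "0 0 2 0;0 0 2.5 0;0 0 2.2 0;0 0 1.5 0;0 0 1 0;0 0 0.5 0;0 0 0 0;0 0 0 0;0 0 0 0"
}}

```text
time_s: 23.55
tcp_pos: [0.4416, -0.052, 0.0174]
ee_rot: [[-0.091, -0.996, 0.001], [-0.996, 0.091, 0.0], [-0.0, -0.001, -1.0]]
wrist_force: [-0.7, -0.5, 0.2]
gripper_width: 0.804
gripper_force: 0.0
```

{"api": "step_arm", "payload": {
  "targets": "0 0 0 0;0 0 0 0;0 0 0 0;0 0 0 0;0 0 0 0;0 0 0 0;0 0 0 0;0 0 0 0;0 0 0 0;0 0 0 0",
  "claw": 3
}}

```text
time_s: 24.38
tcp_pos: [0.4408, -0.0519, 0.0172]
ee_rot: [[-0.091, -0.996, 0.0], [-0.996, 0.091, 0.0], [-0.0, -0.0, -1.0]]
wrist_force: [-1.2, 1.3, 5.4]
gripper_width: 0.508
gripper_force: 29.4
```

{"api": "step_arm", "payload": {
  "targets": "0 0 -0.5 0;0 0 -1.5 0;0 0 -2 0;0 0 -2 0;0 0 -2 0;0 0 -1.5 0;0 0 0 0;0 0 0 0"
}}

```text
time_s: 25.05
tcp_pos: [0.4405, -0.0518, 0.1121]
ee_rot: [[-0.092, -0.996, 0.001], [-0.996, 0.092, 0.001], [-0.001, -0.001, -1.0]]
wrist_force: [-1.0, 0.7, -1.1]
gripper_width: 0.506
gripper_force: 29.4
```

{"api": "step_arm", "payload": {
  "targets": "-0.9 -0.9 0 0;-1.7 -1.8 0 0;-2.1 -2.2 0 0;-2.4 -2.5 0 0;-2.4 -2.5 0 0;-2.4 -2.5 0 0;-2.1 -2.2 0 0;-1.6 -1.7 0 0;-1 -1.1 0 0;-0.5 -0.5 0 0;0 0 0 0;0 0 0 0"
}}

```text
time_s: 26.05
tcp_pos: [0.6335, 0.1018, 0.1102]
ee_rot: [[-0.091, -0.996, -0.003], [-0.996, 0.091, -0.001], [0.001, 0.003, -1.0]]
wrist_force: [-0.0, -0.4, -1.6]
gripper_width: 0.507
gripper_force: 29.4
```

{"api": "step_arm", "payload": {
  "targets": "0 0 1.5 0;0 0 2 0;0 0 2 0;0 0 2 0;0 0 1.4 0;0 0 0.7 0;0 0 0 0;0 0 0 0;0 0 0 0"
}}

```text
time_s: 26.8
tcp_pos: [0.6353, 0.102, 0.0173]
ee_rot: [[-0.091, -0.996, 0.002], [-0.996, 0.091, 0.001], [-0.001, -0.002, -1.0]]
wrist_force: [-0.3, 0.7, -0.6]
gripper_width: 0.506
gripper_force: 29.4
```

{"api": "step_arm", "payload": {
  "targets": "0 0 0.1 0;0 0 0.1 0;0 0 0 0;0 0 0 0;0 0 0 0"
}}

```text
time_s: 27.22
tcp_pos: [0.6346, 0.102, 0.0141]
ee_rot: [[-0.091, -0.996, 0.0], [-0.996, 0.091, 0.0], [-0.0, -0.0, -1.0]]
wrist_force: [0.2, 0.5, -1.9]
gripper_width: 0.508
gripper_force: 29.4
```

{"api": "step_arm", "payload": {
  "targets": "0 0 0.1 0;0 0 0.1 0;0 0 0.05 0;0 0 0 0;0 0 0 0;0 0 0 0"
}}

```text
time_s: 27.72
tcp_pos: [0.6345, 0.102, 0.0113]
ee_rot: [[-0.091, -0.996, -0.0], [-0.996, 0.091, -0.0], [0.0, 0.0, -1.0]]
wrist_force: [-0.9, 0.2, -0.7]
gripper_width: 0.509
gripper_force: 29.4
```

{"api": "step_arm", "payload": {
  "targets": "0 0 0.05 0;0 0 0 0;0 0 0 0;0 0 0 0"
}}

```text
time_s: 28.05
tcp_pos: [0.6346, 0.102, 0.0113]
ee_rot: [[-0.091, -0.996, 0.0], [-0.996, 0.091, -0.0], [0.0, -0.0, -1.0]]
wrist_force: [-1.3, -0.5, 1.3]
gripper_width: 0.509
gripper_force: 29.4
```

Contact with the tray floor. Release, lift and back away.

{"api": "step_arm", "payload": {
  "targets": "0 0 0 0;0 0 0 0;0 0 0 0;0 0 0 0;0 0 0 0;0 0 0 0;0 0 0 0",
  "claw": 7
}}

```text
time_s: 28.63
tcp_pos: [0.6346, 0.102, 0.0109]
ee_rot: [[-0.091, -0.996, 0.0], [-0.996, 0.091, 0.0], [-0.0, -0.0, -1.0]]
wrist_force: [-0.3, -0.3, 1.0]
gripper_width: 0.801
gripper_force: 0.0
```

{"api": "step_arm", "payload": {
  "targets": "0 0 -0.5 0;0 0 -1.5 0;0 0 -2.5 0;0 0 -3 0;0 0 -3 0;0 0 -3 0;0 0 -3 0;0 0 -2 0;0 0 0 0;0 0 0 0;0 0 0 0"
}}

```text
time_s: 29.55
tcp_pos: [0.6338, 0.1019, 0.1953]
ee_rot: [[-0.092, -0.996, -0.001], [-0.996, 0.092, 0.0], [0.0, 0.001, -1.0]]
wrist_force: [-0.1, 0.1, 0.3]
gripper_width: 0.803
gripper_force: 0.0
```

Run:
```python
from station import sense,cams
import cv2,numpy as np
s=sense();print(s["time_s"],s["tcp_pos"],s["gripper_width"],s["wrist_force"])
f=cams.capture("scene")["frame"];cv2.imwrite("pics/p4.png",cv2.resize(f[110:310,220:490],None,fx=2.9,fy=2.9,interpolation=cv2.INTER_CUBIC))
```

```text
29.55 [0.63382856 0.10189123 0.19528785] 0.802816491801102 [-0.09837198  0.1326521   0.32493278]
```

View pics/p4.png

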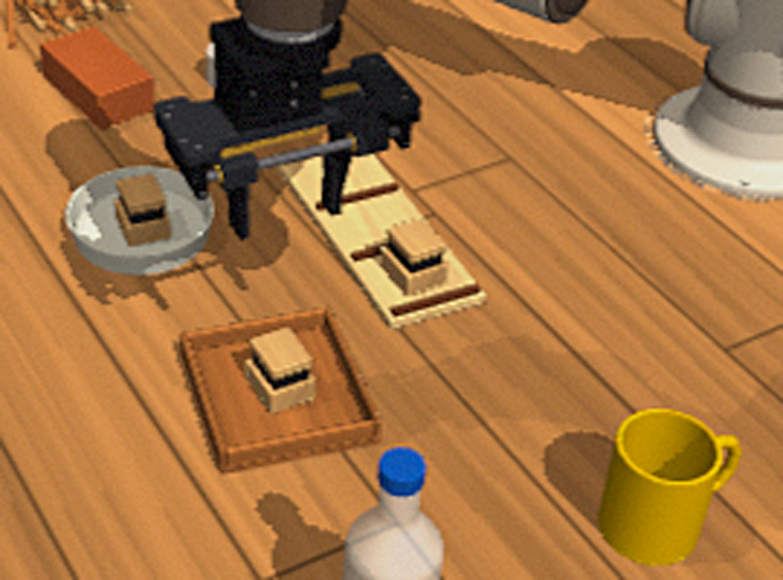

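The firm pad stands upright in the tray at crop (280,370), the soft one in the tub at (143,210), and the middling one at its place on the board at (415,257). The gripper is clear of everything.

```bash
python3 -c "
from station import r
print(r.finish_job())"
```

```text
the job is handed in; nothing more can be done
None
```

The job is handed in at about 30 s: the pads tested left to right as middling (6.9 N), firm (13.9 N) and soft (2.9 N), and the soft one now stands in the tub, the firm one in the tray and the middling one at its place on the board.

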